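# Sort the oddments on the laundry worktop into their trays

### The arm

A 6-joint arm with a two-finger parallel gripper is mounted at the origin on a cart in front of the work surface, level with it; the furniture and walls round the work are solid. World frame = base frame: x ahead of the robot, y to its left, z up, the work surface at z = 0. Lengths are in m, angles in degrees, forces in N, time in s.
With the tool pointing down it reaches from about 0.325 to 0.775 m from the base axis. Payload 5.5 kg.
Tool frame: the origin (TCP) lies at the very end of the fingers, on their centre line; the grasp point (between the pads) lies 19 mm behind it; z points along the fingers, y is the line along which they close (so a half turn about z gives the same grasp; the last joint's range is limited). The gripper opens to 85 mm and grips with 20 to 120 N. Pads are 22 mm wide; open, the fingers measure 114 mm over their backs; the gripper's body (76 mm by 85 mm) begins 54 mm behind the grasp point. The pads swing forward as they close: fully open they stand 13 mm farther back than shut.
Start: joints at [-66.962, 5.22, 70.514, -0, 104.267, -3.249], TCP at [0.266, -0.538, 0.231] pointing down, gripper open.
Joint ranges: [-164.24, 164.24], [-49.07, 125.15], [9.68, 141.18], [-86.29, 266.29], [3.28, 154.24], [-151.56, 151.56]. Speed limits (degrees/s): [147.25, 147.25, 172.46, 180, 180, 180].

### API

Orientations are given as [roll, pitch, yaw] about the fixed x, y, z axes, in that order (R = Rz(yaw) Ry(pitch) Rx(roll)).
In Python, from station import ctrl gives the robot as it stands. The module is installed in compiled form; this text tells all that it offers.
- The arm moves only by the shell command python3 -m pendant 'ROWS' [FORCE]. ROWS is JSON, a list of rows, each a list of 7 numbers: the finger opening in cm, from 0 to 8.54, then the shift along the tool's x, y, z in cm, then the turn, a rotation vector about the tool's x, y, z in degrees. A call has 1 to 5 rows; each row is the pose to reach, as a shift and turn from the pose commanded when the call began, along the tool's axes at that moment; what a row does not reach only later rows make up. A row lasts 1/12 s, in which the tool goes at most 41.7 mm and 7.16 degrees, less where a joint would pass 70% of its speed; a pose out of reach is approached as far as the arm can. A call with a gripper value outside its range is refused whole. The fingers move at their own pace and stop on an object; FORCE is the grip in N (left out, the last holds). Time passes only in rows, so rows that repeat a pose let the fingers close. It gives the time, the measured TCP pose, the force, the opening and the grip force at its end, in the units of the state.
- ctrl.get_obs(): the state, without advancing time (a new reading comes with each control period).
- ctrl.capture(name): name is "scene" or "side" or "wrist"; returns (picture, depth): 400x640x3 uint8, blue, green, red; 400x640 float32, m along the optical axis (not along the pixel's ray), 0 where there is no reading.
- ctrl.camera_info(name): a dict with "intrinsics" (3x3 intrinsics, pixels), "view" (4x4, takes a point from world to camera coordinates); the wrist camera has in their place "mount" (4x4, takes a point from camera to tool coordinates, whose origin is the TCP and whose axes are the flange's). Camera axes: x right, y down, z forward; pixel columns grow to the right and rows downward; lengths in m; the calibration is good to about 2 mm. A picture is of the moment at which its call begins: read the wrist's pose just before it. camera_info takes no time and is no camera call.
- ctrl.finish_job(): hands the job in; it is judged then, once.
The state is a dict: "time": time; "joints": joint angles; "joint_velocities": joint speeds; "tau": joint torques, N m; "eef_pos": TCP position; "tcp_rot": TCP orientation; "wrist_force": force on the tool from outside, world axes, zero at the start; "ft_torque": the same for the moment, N m; "width": finger opening in m; "finger_force": force on a finger pad.
Only numpy, scipy, OpenCV 4.12 (cv2) and the standard library are available. Lean on these libraries where they do the work, as an engineer would, in place of code of your own. Each camera call takes 0.05 s, during which the arm holds its last target. There are 200 camera calls.

### The job

Sort the five oddments lying on the laundry worktop into the trays by kind: the red and the blue thread spool into the yellow tray, the red soap carton and the small yellow-and-red matchbox into the white tray, one thing to each bay, and the brown dropper bottle into the green tray. Everything must stand the right way up, flat on the floor of its bay; leave the round wax pot and the blue scoop where they are.

Things in the scene. Friction and masses are not known exactly. Their poses are not given: they have to be found in the camera images.
- red_spool: Spool of dark red thread with cream wooden ends, standing on end: cylinder 28 mm in diameter, 43 mm high. Loose. Origin: centre of its underside, z up along its axis.
- blue_spool: Spool of blue thread with cream wooden ends, standing on end: cylinder 28 mm in diameter, 43 mm high. Loose. Origin: centre of its underside, z up along its axis.
- soap_box: Red carton of a soap bar, 47 mm along its x, 64 mm along its y, 44 mm high. Loose. Origin: centre of its underside, z up. At the start its x axis points within 30 degrees of world +x.
- matchbox: Small flat matchbox, yellow top with red sides, 37 mm along its x, 56 mm along its y, 16 mm high. Loose. Origin: centre of its underside, z up. At the start its x axis points within 30 degrees of world +x.
- dropper: Small brown dropper bottle with a pale label and a black rubber teat, standing: round body 33 mm in diameter and about 62 mm high, then a 24 mm collar to 77 mm and a 12 mm teat to 102 mm. Loose. Origin: centre of its underside, z up.
- thread_tray: Yellow tray with two equal open bays, outside 70 mm along its x, 175 mm along its y, plus an 11 mm finger tab mid front and back. Fixed. Walls and floor 5 mm thick, 18 mm high overall; origin: centre of the underside. Bay centres at y = +42.5 and -42.5 mm (x = 0); each bay is 60 mm along x by 80 mm along y inside. Tray x is within 15 degrees of world +x.
- carton_tray: White tray with two equal open bays, outside 94 mm along its x, 207 mm along its y, plus an 11 mm finger tab mid front and back. Fixed. Walls and floor 5 mm thick, 18 mm high overall; origin: centre of the underside. Bay centres at y = +50.5 and -50.5 mm (x = 0); each bay is 84 mm along x by 96 mm along y inside; lay cartons with their y along tray x. Tray x is within 15 degrees of world +x.
- bottle_tray: Green tray with one open bay, outside 70 mm along its x, 90 mm along its y, plus an 11 mm finger tab mid front and back. Fixed. Walls and floor 5 mm thick, 18 mm high overall; origin: centre of the underside. The bay is 60 mm along x by 80 mm along y inside, centred on the origin. Tray x is within 15 degrees of world +x.
- wax_pot: Round grey-lidded pot 91 mm in diameter, 44 mm high, standing among the oddments; a bystander, loose. Origin: centre of its underside.
- scoop: Blue plastic dosing scoop, 60 x 120 mm, 51 mm high, among the oddments; a bystander, loose and light. Origin: on its underside level, at the middle of its length; the cup lies towards its +y, and the flat handle, 16 mm wide and 48 to 51 mm above the worktop, towards its -y (away from the robot at the start).

How it is judged:
By the outcome, as a careful person would: the job done as asked, in the order asked, and still so for the second after the job is handed in, with the robot touching nothing.
It also fails if it takes over 128 s, if anything falls off the work surface, if the arm or the gripper's body presses on something with over 40 N, if the wrist force passes 120 N, or if a joint passes its speed limit or range.

## Working session

There is one attempt and no reset: what is moved stays moved. The work goes in short steps, Python scripts to look and compute and a shell command to move; the robot and the scene stay as the last step left them, time stands still between calls to the robot, and variables do not carry over. Pictures are saved under pics/ and viewed, at most 14 in all, crops included, and the job is handed in when it is done.

```bash
mkdir -p pics; ls; cat > h.py <<'E'
import numpy as np, cv2
from station import ctrl
from scipy.spatial.transform import Rotation as R
E
python3 - <<'E'
from h import *
o=ctrl.get_obs();print(o)
for n in("scene","side"):
    im,d=ctrl.capture(n);cv2.imwrite(f"pics/{n}0.png",im);np.savez(f"pics/{n}0.npz",im=im,d=d)
    c=ctrl.camera_info(n);print(n,np.round(c["intrinsics"],1).tolist(),np.round(c["view"],3).tolist())
print({k:np.round(v,3).tolist() for k,v in ctrl.camera_info("wrist").items()})
E
```

```text
pics
{'time': 0.0, 'joints': array([-6.69617335e+01,  5.26303830e+00,  7.05822987e+01,  7.80444141e-04,
        1.04264710e+02, -3.24974158e+00]), 'joint_velocities': array([-0.07196517,  0.04820475, -0.03862424, -0.00963405, -0.1023679 ,
       -0.05692959]), 'tau': array([-2.08088364e-03, -4.58727193e+01, -4.18024635e+01, -2.21516102e-04,
        1.16783389e-02,  4.28625481e-05]), 'eef_pos': array([ 0.26561581, -0.53770033,  0.23014745]), 'tcp_rot': array([-1.79890173e+02, -6.99390023e-03,  2.62881929e+01]), 'wrist_force': array([-0.37716609, -0.03315264, -0.45562039]), 'ft_torque': array([ 0.00468954, -0.04620554,  0.00518098]), 'finger_force': 0.0, 'width': 0.08547124579662825}
scene [[502.4, 0.0, 318.9], [0.0, 502.4, 201.7], [0.0, 0.0, 1.0]] [[-0.862, -0.507, -0.013, 0.452], [-0.372, 0.65, -0.663, 0.203], [0.345, -0.567, -0.748, 1.112], [0.0, 0.0, 0.0, 1.0]]
side [[500.9, 0.0, 319.1], [0.0, 500.9, 195.2], [0.0, 0.0, 1.0]] [[-0.919, -0.395, 0.015, 0.45], [-0.274, 0.609, -0.744, 0.154], [0.284, -0.688, -0.668, 1.374], [0.0, 0.0, 0.0, 1.0]]
{'intrinsics': [[279.127, 0.0, 319.049], [0.0, 279.127, 199.327], [0.0, 0.0, 1.0]], 'mount': [[-0.0, -0.947, -0.322, 0.084], [1.0, -0.0, 0.0, -0.0], [-0.0, -0.322, 0.947, -0.142], [0.0, 0.0, 0.0, 1.0]]}
```

View pics/scene0.png

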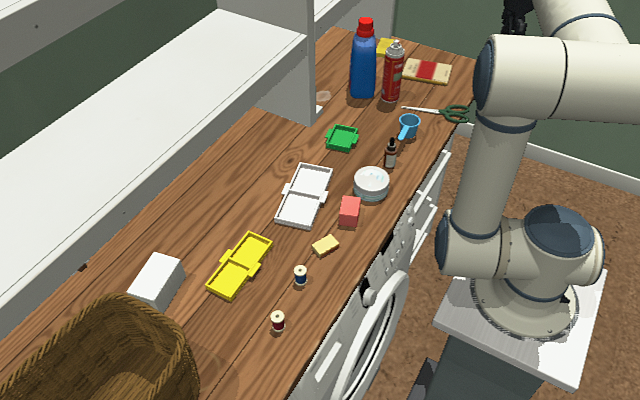

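View pics/side0.png

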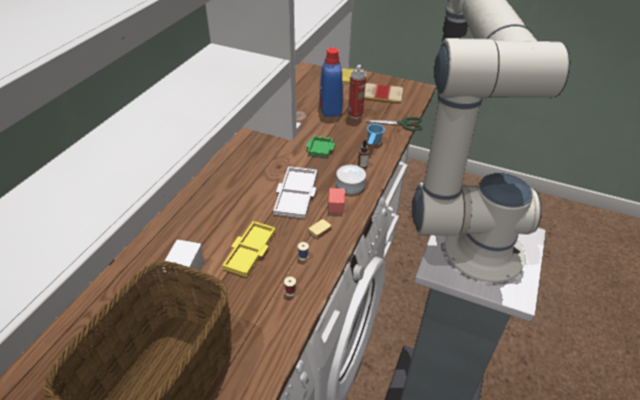

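The scene view shows:
- the red spool at (277,321)
- the blue spool at (300,275)
- the matchbox at (326,246)
- the soap box at (349,211)
- the wax pot at (371,183)
- the dropper at (391,153)
- the scoop at (408,127)
- the yellow tray at (240,266)
- the white tray at (304,196)
- the green tray at (341,138)

The side view shows the same things, smaller.

```bash
cat >> h.py <<'E'
def world(K,V,d):
    v,u=np.mgrid[:400,:640]
    P=np.stack([(u-K[0,2])/K[0,0]*d,(v-K[1,2])/K[1,1]*d,d],-1)
    return (P-V[:3,3])@V[:3,:3]      # inverse of rigid view
def ray(K,V,uv,z):
    p=np.c_[np.atleast_2d(uv),np.ones(len(np.atleast_2d(uv)))]@np.linalg.inv(K).T
    c=-V[:3,:3].T@V[:3,3]; r=p@V[:3,:3]
    return (c+r*((z-c[2])/r[:,2])[:,None])[:,:2]
def wview():
    o=ctrl.get_obs(); im,d=ctrl.capture("wrist"); i=ctrl.camera_info("wrist")
    T=np.eye(4); T[:3,:3]=R.from_euler("xyz",o["tcp_rot"],degrees=True).as_matrix(); T[:3,3]=o["eef_pos"]
    return o,im,d,i["intrinsics"],np.linalg.inv(T@i["mount"])
def rect(xy):
    (c,s,a)=cv2.minAreaRect((np.asarray(xy)*1000).astype(np.float32)); return np.round(c,1),np.round(s,1),round(a,1)
E
python3 - <<'E'
from h import *
box=dict(red_spool=(262,305,292,338),blue_spool=(288,262,312,290),match=(308,230,344,262),soap=(334,190,364,232),pot=(350,162,392,206),dropper=(380,135,400,170),scoop=(394,110,424,145),yellow=(200,225,280,305),white=(268,158,338,234),green=(320,120,362,155))
z=np.load("pics/scene0.npz");d=z["d"];c=ctrl.camera_info("scene");K,V=np.array(c["intrinsics"]),np.array(c["view"])
W=world(K,V,d)
g=W[(d>0)&(np.abs(W[...,2])<.01)];print("table z",np.median(g[:,2]))
for n,(a,b,e,f) in box.items():
    p=W[b:f,a:e][d[b:f,a:e]>0]; p=p[p[:,2]>.007]
    zt=np.percentile(p[:,2],98); t=p[p[:,2]>zt-.006]
    print(n,"ztop",round(zt,3),"top",*rect(t[:,:2]),"all",*rect(p[:,:2]),len(t))
# shelf: obstacles above z .12
q=W[(d>0)&(W[...,2]>.12)&(W[...,0]>.3)&(W[...,1]>-.9)&(W[...,1]<.6)]
for y in np.arange(-.9,.6,.15):
    s=q[np.abs(q[:,1]-y)<.05]; print(round(y,2),len(s), s[:,0].min() if len(s) else None, s[:,2].min() if len(s) else None)
E
```

```text
table z 0.00046325350736813265
red_spool ztop 0.047 top [426.3 338.7] [26.9 26.8] 8.0 all [426.9 337.8] [27.3 27.9] 45.3 121
blue_spool ztop 0.047 top [446.5 219. ] [26.5 26.6] 31.8 all [445.5 219. ] [26.9 26.5] 51.5 105
match ztop 0.021 top [443.  111.7] [57.6 38.5] 67.8 all [449.3 106.2] [62.8 54.3] 67.8 272
soap ztop 0.049 top [439.   -1.5] [45.  65.7] 19.8 all [446.1 -26.8] [ 48.4 120.7] 16.4 332
pot ztop 0.048 top [425.3 -85.5] [ 88.6 146.8] 20.5 all [ 433.8 -108.6] [ 90.8 198.3] 18.8 723
dropper ztop 0.099 top [ 431.3 -217.7] [10.5 10.9] 56.0 all [ 431.5 -220.8] [137.7  32.4] 84.3 18
scoop ztop 0.056 top [ 446.6 -308.6] [174.8  58.5] 85.8 all [ 435.  -338.9] [ 65.4 230.5] 20.3 130
yellow ztop 0.021 top [587.7 256.4] [ 93.8 176.5] 1.7 all [588.  255.5] [ 94.1 178.3] 3.6 610
white ztop 0.021 top [572.5  -4.8] [116.1 211.4] 15.2 all [585.3  -2.3] [170.1 226. ] 23.5 528
green ztop 0.023 top [ 594.5 -245.1] [91.  93.8] 15.1 all [ 594.6 -245.7] [90.8 94.7] 13.4 196
-0.9 0 None None
-0.75 237 0.6996741786746212 0.12002878709738357
-0.6 33 0.3001388172493987 0.28587361440983783
-0.45 1643 0.5316735874370122 0.12005395883509505
-0.3 1198 0.6976593841912369 0.12130619038190364
-0.15 3614 0.6977342807965127 0.24593597053791513
0.0 5426 0.6980738625355177 0.24729118263314132
0.15 7082 0.6979050147931475 0.24714212698391513
0.3 9966 0.6961755799667199 0.24717457510725643
0.45 9379 0.5052883009837591 0.19271872150526917
```

```bash
cat >> h.py <<'E'
def plan(x,y,z,yaw,step=.17,turn=34):
    "print shift (cm, tool axes at start of each call) and turn about tool z per call"
    o=ctrl.get_obs(); p=o["eef_pos"]; Rc=R.from_euler("xyz",o["tcp_rot"],degrees=True); y0=o["tcp_rot"][2]
    dy=(yaw-y0+180)%360-180 if abs(yaw-y0)>200 else yaw-y0
    n=int(max(1,np.ceil(np.linalg.norm([x,y,z]-p)/step),np.ceil(abs(dy)/turn)))
    for k in range(n):
        q0=p+([x,y,z]-p)*k/n; Rk=R.from_euler("xyz",[180,0,y0+dy*k/n],degrees=True) if k else Rc
        Rn=R.from_euler("xyz",[180,0,y0+dy*(k+1)/n],degrees=True)
        s=Rk.inv().apply(([x,y,z]-p)/n)*100; print("call",k,np.round(s,2),np.round((Rk.inv()*Rn).as_rotvec(degrees=True),1))
def st():
    o=ctrl.get_obs(); print(round(o["time"],2),np.round(o["eef_pos"]*1000,1),np.round(o["tcp_rot"],1),"F",np.round(o["wrist_force"],1),"w",round(o["width"]*1000,1),"ff",round(float(o["finger_force"]),1),"j",np.round(o["joints"],0))
E
python3 -c "
from h import *
plan(.41,.30,.22,180)"
```

```text
call 0 [  8.34 -11.45   0.19] [ -0.1  -0.  -25.6]
call 1 [12.47 -6.72  0.17] [ -0.    0.  -25.6]
call 2 [14.15 -0.67  0.17] [  0.    0.  -25.6]
call 3 [13.05  5.52  0.17] [ -0.    0.  -25.6]
call 4 [ 9.38 10.62  0.17] [  0.    0.  -25.6]
call 5 [ 3.87 13.63  0.17] [  0.    0.  -25.6]
```

```bash
python3 -m pendant '[[8.5,8.34,-11.45,0.2,0,0,-25.6],[8.5,8.34,-11.45,0.2,0,0,-25.6],[8.5,8.34,-11.45,0.2,0,0,-25.6],[8.5,8.34,-11.45,0.2,0,0,-25.6],[8.5,8.34,-11.45,0.2,0,0,-25.6]]' 40
python3 -m pendant '[[8.5,12.5,-6.7,0.2,0,0,-25.6],[8.5,12.5,-6.7,0.2,0,0,-25.6],[8.5,12.5,-6.7,0.2,0,0,-25.6],[8.5,12.5,-6.7,0.2,0,0,-25.6],[8.5,12.5,-6.7,0.2,0,0,-25.6]]'
python3 -c "
from h import *
st();plan(.41,.30,.22,180)
o,im,d,K,V=wview();cv2.imwrite('pics/w1.png',im);np.savez('pics/w1.npz',im=im,d=d,K=K,V=V)"
```

```text
time: 0.52
eef_pos: [0.2906, -0.3954, 0.2297]
tcp_rot: [180.0, -0.0, 52.3]
wrist_force: [0.0, 0.2, 0.6]
width: 0.0849
finger_force: 0.0
time: 0.93
eef_pos: [0.3149, -0.2566, 0.2277]
tcp_rot: [179.9, -0.0, 77.8]
wrist_force: [0.4, -0.2, 1.0]
width: 0.0849
finger_force: 0.0
0.93 [ 314.9 -256.6  227.7] [179.9  -0.   77.8] F [ 0.4 -0.2  1. ] w 84.9 ff 0.0 j [-44. -25.  98.   0. 107. -32.]
call 0 [14.1  -0.62  0.19] [  0.1   0.  -25.6]
call 1 [12.99  5.52  0.19] [ -0.    0.  -25.6]
call 2 [ 9.34 10.59  0.19] [ -0.    0.  -25.6]
call 3 [ 3.86 13.58  0.19] [  0.    0.  -25.6]
```

View pics/w1.png

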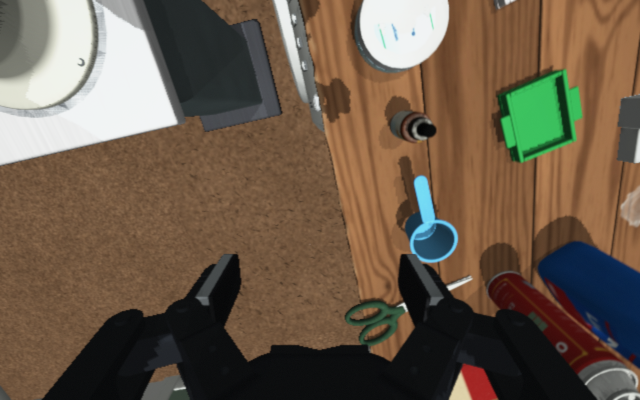

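The wrist view shows the pot at (400,30), the dropper at (412,127) with its teat leaning outwards, the scoop cup at (433,240) with its handle up to (422,180), and the green tray at (540,115). The dropper stands clear of the others.

```bash
python3 -m pendant '[[8.5,14.1,-0.6,0.2,0,0,-25.6],[8.5,14.1,-0.6,0.2,0,0,-25.6],[8.5,14.1,-0.6,0.2,0,0,-25.6],[8.5,14.1,-0.6,0.2,0,0,-25.6],[8.5,14.1,-0.6,0.2,0,0,-25.6]]' >/dev/null
python3 -m pendant '[[8.5,13,5.5,0.2,0,0,-25.6],[8.5,13,5.5,0.2,0,0,-25.6],[8.5,13,5.5,0.2,0,0,-25.6],[8.5,13,5.5,0.2,0,0,-25.6],[8.5,13,5.5,0.2,0,0,-25.6]]' 
python3 -c "
from h import *
o,im,d,K,V=wview();cv2.imwrite('pics/w2.png',im);np.savez('pics/w2.npz',im=im,d=d,K=K,V=V)"
python3 -m pendant '[[8.5,9.3,10.6,0.2,0,0,-25.6],[8.5,9.3,10.6,0.2,0,0,-25.6],[8.5,9.3,10.6,0.2,0,0,-25.6],[8.5,9.3,10.6,0.2,0,0,-25.6],[8.5,9.3,10.6,0.2,0,0,-25.6]]' >/dev/null
python3 -m pendant '[[8.5,3.9,13.6,0.2,0,0,-25.6],[8.5,3.9,13.6,0.2,0,0,-25.6],[8.5,3.9,13.6,0.2,0,0,-25.6],[8.5,3.9,13.6,0.2,0,0,-25.6],[8.5,3.9,13.6,0.2,0,0,-25.6]]' >/dev/null
python3 -c "
from h import *
st()
o,im,d,K,V=wview();cv2.imwrite('pics/w3.png',im);np.savez('pics/w3.npz',im=im,d=d,K=K,V=V)
a=cv2.imread('pics/w2.png');cv2.imwrite('pics/w23.png',cv2.resize(np.vstack([a,im]),(480,600)))"
```

```text
time: 1.82
eef_pos: [0.3641, 0.0204, 0.2228]
tcp_rot: [-180.0, -0.0, 128.8]
wrist_force: [0.2, -0.2, 0.7]
width: 0.0852
finger_force: 0.0
2.7 [413.2 297.9 217.8] [-1.799e+02 -1.000e-01  1.798e+02] F [-0.3 -0.6  0.5] w 84.6 ff 0.0 j [ 32.  -9.  86.  -0. 103. -58.]
```

View pics/w23.png

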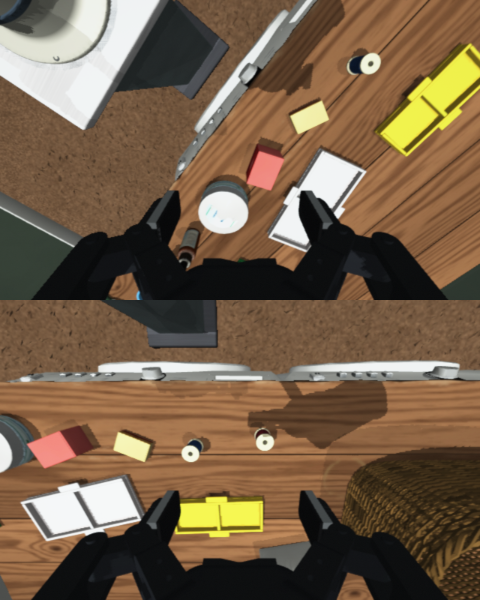

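Upper half is w2 and lower half is w3; full-size pixels are 4/3 of the shown ones.
- **w3:** red spool (353,186), blue spool (256,200), matchbox (177,193), soap (82,195), yellow tray (293,286), white tray (110,280).
- **w2:** matchbox (412,155), soap (353,222), white tray (420,265), blue spool (485,85).

```bash
python3 - <<'E'
from h import *
def top(f,n,b,h,lo=.005,up=.006,col=None):
    z=np.load(f"pics/{f}.npz");d=z["d"];W=world(z["K"],z["V"],d)
    m=np.zeros(d.shape,np.uint8);m[b[1]:b[3],b[0]:b[2]]=1
    m&=((d>0)&(W[...,2]>h-lo)&(W[...,2]<h+up)).astype(np.uint8)
    if col: 
        H=cv2.cvtColor(z["im"],cv2.COLOR_BGR2HSV); m&=col(H).astype(np.uint8)
    k,l,s,_=cv2.connectedComponentsWithStats(m); 
    if k<2: print(n,"none");return
    i=1+np.argmax(s[1:,4]); v,u=np.nonzero(l==i); 
    xy=ray(z["K"],z["V"],np.c_[u,v],h)
    print(f,n,*rect(xy),"z",np.round(np.median(W[l==i][:,2]),4),s[i,4])
yel=lambda H:(abs(H[...,0].astype(int)-29)<8)&(H[...,1]>120)
grn=lambda H:(abs(H[...,0].astype(int)-60)<15)&(H[...,1]>120)
top("w3","red",(330,165,375,205),.043);top("w3","blue",(235,180,280,220),.043);top("w2","blue",(455,60,515,108),.043)
top("w3","match",(145,165,210,220),.016);top("w2","match",(380,125,445,185),.016)
top("w3","soap",(30,160,130,235),.044);top("w2","soap",(320,185,385,260),.044)
top("w2","pot",(255,230,335,320),.044,.004);top("w1","pot",(340,0,455,80),.044,.004)
top("w3","yellow",(220,250,370,330),.018,.006,.008,yel);top("w2","yellow",(495,50,640,210),.018,.006,.008,yel)
top("w3","white",(20,230,195,325),.018,.004,.008);top("w2","white",(350,190,490,335),.018,.004,.008)
top("w1","green",(490,60,590,170),.018,.006,.008,grn)
top("w1","dropteat",(380,100,445,150),.102,.012,.006);top("w1","scoop",(395,165,465,270),.050,.008,.008)
E
```

```text
w3 red [426.3 339.3] [27.5 27.2] 89.8 z 0.0429 407
w3 blue [445.6 220.4] [27.4 27.5] 41.3 z 0.0428 390
w2 blue [445.7 218.7] [28.3 27.5] 51.0 z 0.0428 585
w3 match [442.5 114. ] [57.1 38.5] 66.1 z 0.0161 1215
w2 match [443.1 111.9] [56.6 37.6] 65.6 z 0.0161 1331
w3 soap [438.4   2. ] [45. 67.] 20.0 z 0.0442 1946
w2 soap [438.7  -0.7] [46.  63.4] 20.4 z 0.0442 1670
w2 pot [ 435.3 -110.2] [88. 91.] 35.3 z 0.0439 2982
w1 pot [ 432.2 -126.6] [60.5 89.5] 77.8 z 0.0438 5017
w3 yellow [585.6 257.9] [173.   91.1] 89.9 z 0.0169 1662
w2 yellow [586.6 255.1] [ 92.5 174.9] 1.4 z 0.0168 3088
w3 white [570.6  -2. ] [114.7 209.7] 13.8 z 0.0171 2106
w2 white [571.6  -4.1] [116.  206.8] 14.0 z 0.0173 1632
w1 green [ 593.3 -246.1] [91.6 90.8] 12.0 z 0.017 2046
w1 dropteat [ 429.5 -218.3] [11.8 13.6] 77.8 z 0.0974 171
w1 scoop [ 431.5 -339.9] [ 59.5 117.9] 21.7 z 0.0506 1255
```

```bash
python3 -m pendant '[[8.5,-1.3,4.15,4,0,0,0],[8.5,-1.3,4.15,8,0,0,0],[8.5,-1.3,4.15,12,0,0,0],[8.5,-1.3,4.15,15,0,0,0],[8.5,-1.3,4.15,15,0,0,0]]' 40 >/dev/null
python3 -c "
from h import *
st();plan(.4263,.339,.009,180)"
```

```text
3.17 [421.7 333.3  59.5] [-179.4   -0.7  179.5] F [-1.  -0.4 -1.3] w 84.7 ff 0.0 j [ 35.  -2.  95.  -0.  88. -55.]
call 0 [-0.52  0.63  5.04] [-0.6 -0.7 -0.5]
```

```bash
python3 -m pendant '[[8.5,0,0,0,0,0,0],[8.5,0,0,0,0,0,0]]' >/dev/null
python3 -c "
from h import *
st();plan(.4263,.339,.009,180)"
```

```text
3.33 [426.5 338.1  72.4] [179.9   0.2 179.7] F [ 0.2 -0.   0.8] w 84.9 ff 0.0 j [ 35.  -2.  94.  -0.  88. -55.]
call 0 [0.04 0.08 6.34] [ 0.1  0.2 -0.3]
```

```bash
python3 -m pendant '[[8.5,0,0.1,2,0,0,0],[8.5,0,0.1,4,0,0,0],[8.5,0,0.1,5.5,0,0,0],[8.5,0,0.1,6.3,0,0,0],[8.5,0,0.1,6.3,0,0,0]]' 40 >/dev/null
python3 -m pendant '[[8.5,0,0,0,0,0,0],[2,0,0,0,0,0,0],[2,0,0,0,0,0,0],[2,0,0,0,0,0,0],[2,0,0,0,0,0,0]]' 40
python3 -m pendant '[[2,0,0,0,0,0,0],[2,0,0,0,0,0,0],[2,0,0,0,0,0,0],[2,0,0,0,0,0,0],[2,0,0,0,0,0,0]]' 40
```

```text
time: 4.17
eef_pos: [0.425, 0.3404, 0.0071]
tcp_rot: [180.0, 0.1, 179.9]
wrist_force: [-0.6, 0.4, -0.1]
width: 0.0382
finger_force: 0.0
time: 4.58
eef_pos: [0.4249, 0.3404, 0.0069]
tcp_rot: [180.0, 0.0, 179.9]
wrist_force: [-0.5, -0.1, 5.1]
width: 0.0269
finger_force: 39.5
```

```bash
python3 -m pendant '[[2,0,0,-2,0,0,0],[2,0,0,-5,0,0,0],[2,0,0,-7,0,0,0],[2,-3,-1,-7,0,0,0],[2,-6,-2,-7,0,0,0]]' 40 >/dev/null
python3 -m pendant '[[2,-3,-1,0,0,0,0],[2,-6,-2,0,0,0,0],[2,-8.5,-2.2,0,0,0,0],[2,-10,-2.2,0,0,0,0],[2,-10,-2.2,0,0,0,0]]' 40 >/dev/null
python3 -m pendant '[[2,0,0,0,0,0,0],[2,0,0,0,0,0,0]]' 40 >/dev/null
python3 -c "
from h import *
st();plan(.5856,.2985,.013,180)
o,im,d,K,V=wview();cv2.imwrite('pics/w4.png',im)"
```

```text
5.58 [583.4 297.9  75.4] [-1.800e+02 -1.000e-01  1.799e+02] F [-0.6  0.6 -0. ] w 27.2 ff 39.4 j [ 24.  15.  75.   0.  90. -66.]
call 0 [-0.23  0.06  6.24] [-0.  -0.1 -0.1]
```

View pics/w4.png

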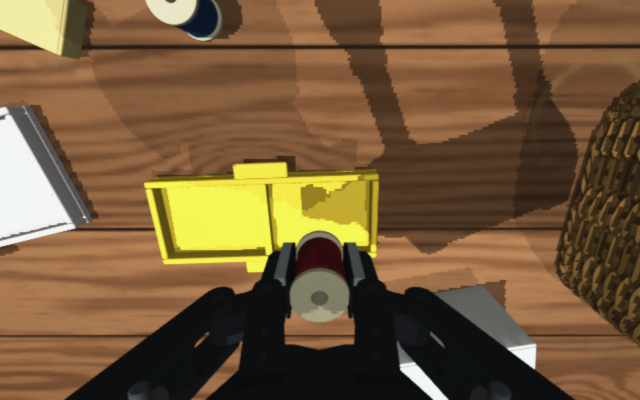

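The red spool is held upright at (318,290), over the right bay of the yellow tray. A grey box lies behind it at (460,320), so I check its extent before lowering.

```bash
python3 - <<'E'
from h import *
z=np.load("pics/scene0.npz");d=z["d"];c=ctrl.camera_info("scene");W=world(np.array(c["intrinsics"]),np.array(c["view"]),d)
p=W[250:312,125:186][d[250:312,125:186]>0];p=p[p[:,2]>.03];print(p.min(0),p.max(0),np.percentile(p[:,2],90))
E
python3 -m pendant '[[2,-0.2,0.05,2,0,0,0],[2,-0.2,0.05,4,0,0,0],[2,-0.2,0.05,5,0,0,0],[2,-0.2,0.05,5.7,0,0,0],[2,-0.2,0.05,5.7,0,0,0]]' 40
python3 -m pendant '[[2,0,0,0.3,0,0,0],[2,0,0,0.4,0,0,0],[2,0,0,0.4,0,0,0]]' 40
```

```text
[0.55178399 0.33882731 0.03021606] [0.74313554 0.51287057 0.20315801] 0.1933963210688232
time: 6.05
eef_pos: [0.585, 0.2982, 0.0174]
tcp_rot: [-179.9, -0.2, 179.9]
wrist_force: [-1.3, -0.1, 0.5]
width: 0.027
finger_force: 39.4
time: 6.3
eef_pos: [0.5869, 0.2985, 0.0162]
tcp_rot: [180.0, 0.1, 179.9]
wrist_force: [-1.0, 0.5, -0.8]
width: 0.0272
finger_force: 39.4
```

```bash
python3 -m pendant '[[2,0.1,0,0.2,0,0,0],[2,0.1,0,0.3,0,0,0],[2,0.1,0,0.4,0,0,0],[2,0.1,0,0.4,0,0,0]]' 40
```

```text
time: 6.63
eef_pos: [0.5857, 0.2984, 0.0119]
tcp_rot: [180.0, 0.0, 179.9]
wrist_force: [-0.7, -0.9, 1.8]
width: 0.027
finger_force: 39.5
```

Contact: release, lift, and go towards the blue spool.

```bash
python3 -m pendant '[[3.2,0,0,0,0,0,0],[4,0,0,0,0,0,0],[4,0,0,0,0,0,0],[4,0,0,0,0,0,0],[4,0,0,0,0,0,0]]' 40
python3 -m pendant '[[4,0,0,-2,0,0,0],[4,0,0,-5,0,0,0],[4,0,0,-8,0,0,0],[6,0,0,-9,0,0,0],[8.5,0,0,-9,0,0,0]]' 40 >/dev/null
python3 -c "
from h import *
st();plan(.4456,.2195,.10,180)"
```

```text
time: 7.05
eef_pos: [0.5854, 0.2983, 0.011]
tcp_rot: [-180.0, -0.0, 179.9]
wrist_force: [0.3, 0.3, -0.6]
width: 0.04
finger_force: 0.0
7.47 [587.4 299.2 106.1] [179.8   0.4 179.9] F [ 0.7 -0.3  0.8] w 62.6 ff 0.0 j [ 24.  15.  73.  -0.  92. -66.]
call 0 [14.17 -8.    0.49] [ 0.2  0.4 -0.1]
```

```bash
python3 -m pendant '[[8.5,3.5,-2,0,0,0,0],[8.5,7,-4,0,0,0,0],[8.5,10.5,-6,0.3,0,0,0],[8.5,14,-7.9,0.3,0,0,0],[8.5,14,-7.9,0.3,0,0,0]]' 40 >/dev/null
python3 -m pendant '[[8.5,0,0,0,0,0,0],[8.5,0,0,0,0,0,0],[8.5,0,0,0,0,0,0]]' 40 >/dev/null
python3 -c "
from h import *
st();plan(.4455,.2192,.008,180)
o,im,d,K,V=wview();cv2.imwrite('pics/w5.png',im)"
```

```text
8.13 [446.2 220.   98. ] [180.    0.  179.9] F [-0.5  0.3  0. ] w 84.7 ff 0.0 j [ 22. -10.  99.   0.  91. -68.]
call 0 [ 0.07 -0.08  9.  ] [ 0.   0.  -0.1]
```

View pics/w5.png

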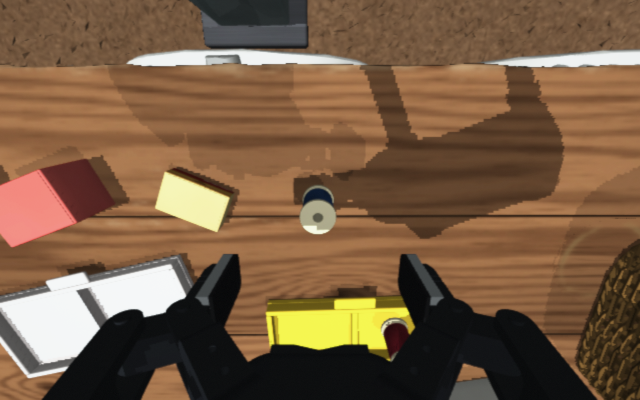

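The red spool stands in the tray at (397,335), and the blue spool at (318,210) is centred between the fingers.

```bash
python3 -m pendant '[[8.5,0.1,-0.1,3,0,0,0],[8.5,0.1,-0.1,6,0,0,0],[8.5,0.1,-0.1,8,0,0,0],[8.5,0.1,-0.1,9,0,0,0],[8.5,0.1,-0.1,9,0,0,0]]' 40 >/dev/null
python3 -m pendant '[[8.5,0,0,0,0,0,0],[2,0,0,0,0,0,0],[2,0,0,0,0,0,0],[2,0,0,0,0,0,0],[2,0,0,0,0,0,0]]' 40 >/dev/null
python3 -m pendant '[[2,0,0,0,0,0,0],[2,0,0,0,0,0,0],[2,0,0,0,0,0,0],[2,0,0,0,0,0,0]]' 40
python3 -m pendant '[[2,0,0,-2,0,0,0],[2,0,0,-5,0,0,0],[2,0,0,-7,0,0,0],[2,-3,0,-7,0,0,0],[2,-6,0,-7,0,0,0]]' 40 >/dev/null
python3 -m pendant '[[2,-3,-0.2,0,0,0,0],[2,-6,-0.4,0,0,0,0],[2,-8.2,-0.5,0,0,0,0],[2,-8.2,-0.5,0,0,0,0],[2,-8.2,-0.5,0,0,0,0]]' 40 >/dev/null
python3 -m pendant '[[2,0,0,0,0,0,0],[2,0,0,0,0,0,0]]' 40 >/dev/null
python3 -c "
from h import *
st();plan(.587,.2135,.013,180)"
```

```text
time: 9.35
eef_pos: [0.4449, 0.2188, 0.0092]
tcp_rot: [180.0, 0.1, 179.9]
wrist_force: [-0.3, -0.5, 5.5]
width: 0.0268
finger_force: 39.5
10.35 [585.3 213.5  78.1] [-180.    -0.   179.9] F [0.8 0.  0.2] w 26.9 ff 39.4 j [ 17.  10.  81.   0.  89. -73.]
call 0 [-0.17 -0.    6.51] [-0.  -0.  -0.1]
```

```bash
python3 -m pendant '[[2,-0.1,0,2,0,0,0],[2,-0.1,0,4,0,0,0],[2,-0.1,0,5.5,0,0,0],[2,-0.1,0,6,0,0,0],[2,-0.1,0,6,0,0,0]]' 40 >/dev/null
python3 -m pendant '[[2,0,0,0,0,0,0],[2,0,0,0,0,0,0],[2,0,0,0,0,0,0]]' 40 |head -2
python3 -m pendant '[[2,0,0,0.1,0,0,0],[2,0,0,0.2,0,0,0],[2,0,0,0.3,0,0,0],[2,0,0,0.3,0,0,0]]' 40
```

```text
time: 11.02
eef_pos: [0.5882, 0.2136, 0.0201]
time: 11.35
eef_pos: [0.5873, 0.2133, 0.015]
tcp_rot: [-180.0, -0.0, 179.9]
wrist_force: [-0.6, -0.2, 0.6]
width: 0.0271
finger_force: 39.4
```

```bash
python3 -m pendant '[[2,0,0,0.1,0,0,0],[2,0,0,0.1,0,0,0],[3.2,0,0,0.1,0,0,0],[4,0,0,0.1,0,0,0],[4,0,0,0.1,0,0,0]]' 40
python3 -m pendant '[[4,0,0,0,0,0,0],[4,0,0,-2,0,0,0],[4,0,0,-5,0,0,0],[6,0,0,-8,0,0,0],[8.5,0,0,-9,0,0,0]]' 40
python3 -c "
from h import *
plan(.4387,-.0005,.11,110.2)"
```

```text
time: 11.77
eef_pos: [0.5873, 0.2133, 0.0142]
tcp_rot: [-180.0, -0.0, 179.9]
wrist_force: [-0.5, -0.0, 0.2]
width: 0.0399
finger_force: 0.0
time: 12.18
eef_pos: [0.5892, 0.2139, 0.11]
tcp_rot: [179.9, 0.4, 179.9]
wrist_force: [0.8, 0.7, 1.8]
width: 0.0631
finger_force: 0.0
call 0 [ 5.   -7.16 -0.05] [ 0.2  0.4 23.2]
call 1 [ 1.78 -8.55 -0.  ] [ 0.  -0.  23.2]
call 2 [-1.74 -8.56 -0.  ] [-0.  -0.  23.2]
```

```bash
python3 -m pendant '[[8.5,5,-7.2,0,0,0,23.2],[8.5,5,-7.2,0,0,0,23.2],[8.5,5,-7.2,0,0,0,23.2],[8.5,5,-7.2,0,0,0,23.2]]' 40 >/dev/null
python3 -m pendant '[[8.5,1.8,-8.6,0,0,0,23.2],[8.5,1.8,-8.6,0,0,0,23.2],[8.5,1.8,-8.6,0,0,0,23.2],[8.5,1.8,-8.6,0,0,0,23.2]]' 40 >/dev/null
python3 -m pendant '[[8.5,-1.7,-8.6,0,0,0,23.2],[8.5,-1.7,-8.6,0,0,0,23.2],[8.5,-1.7,-8.6,0,0,0,23.2],[8.5,-1.7,-8.6,0,0,0,23.2],[8.5,-1.7,-8.6,0,0,0,23.2]]' 40 >/dev/null
python3 -m pendant '[[8.5,0,0,0,0,0,0],[8.5,0,0,0,0,0,0]]' 40 >/dev/null
python3 -c "
from h import *
st();plan(.4387,-.0005,.012,110.2)
o,im,d,K,V=wview();cv2.imwrite('pics/w6.png',im)"
```

```text
13.43 [436.1  -1.7 104.2] [-180.    -0.   110.4] F [ 0.1 -0.5  0.4] w 85.0 ff 0.0 j [ -5. -20. 107.   0.  94. -25.]
call 0 [0.02 0.29 9.22] [-0.  -0.   0.2]
```

View pics/w6.png

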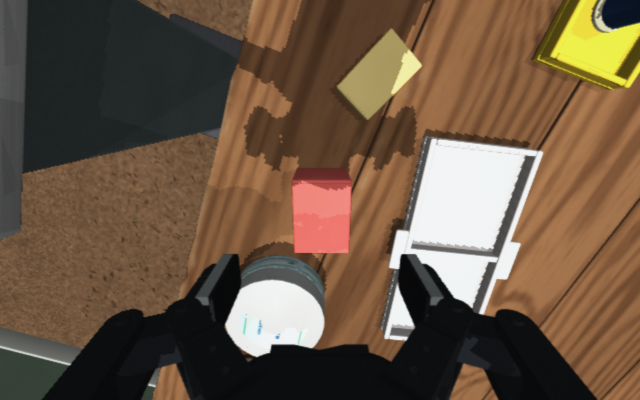

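The soap box is centred between the fingers at (322,210) and squared to them. The pot is beside it at (275,310), clear of the fingers.

```bash
python3 -m pendant '[[8.5,0,0.3,3,0,0,0],[8.5,0,0.3,6,0,0,0],[8.5,0,0.3,8,0,0,0],[8.5,0,0.3,9.4,0,0,0],[8.5,0,0.3,9.4,0,0,0]]' 40 >/dev/null
python3 -m pendant '[[8.5,0,0,0,0,0,0],[4,0,0,0,0,0,0],[4,0,0,0,0,0,0],[4,0,0,0,0,0,0],[4,0,0,0,0,0,0]]' 40 >/dev/null
python3 -m pendant '[[4,0,0,0,0,0,0],[4,0,0,0,0,0,0],[4,0,0,0,0,0,0]]' 40
python3 -m pendant '[[4,0,0,-2,0,0,0],[4,0,0,-5,0,0,0],[4,0,0,-8,0,0,0],[4,0,0,-9,0,0,0],[4,0,0,-9,0,0,0]]' 40 
python3 -c "
from h import *
plan(.5837,-.053,.10,194)"
```

```text
time: 14.57
eef_pos: [0.4398, -0.001, 0.0118]
tcp_rot: [179.9, 0.1, 110.3]
wrist_force: [-0.6, -0.2, 5.6]
width: 0.0468
finger_force: 43.0
time: 14.98
eef_pos: [0.4405, -0.0011, 0.1035]
tcp_rot: [179.7, 0.1, 110.3]
wrist_force: [-0.0, -0.8, -1.3]
width: 0.0467
finger_force: 42.4
call 0 [-3.28  3.88  0.15] [  0.3   0.2 -27.9]
call 1 [-4.71  1.89  0.12] [  0.    0.  -27.9]
call 2 [-5.05 -0.53  0.12] [  0.    0.  -27.9]
```

```bash
python3 -m pendant '[[4,-3.3,3.9,0,0,0,-27.9],[4,-3.3,3.9,0,0,0,-27.9],[4,-3.3,3.9,0,0,0,-27.9],[4,-3.3,3.9,0,0,0,-27.9],[4,-3.3,3.9,0,0,0,-27.9]]' 40 >/dev/null
python3 -m pendant '[[4,-4.7,1.9,0,0,0,-27.9],[4,-4.7,1.9,0,0,0,-27.9],[4,-4.7,1.9,0,0,0,-27.9],[4,-4.7,1.9,0,0,0,-27.9],[4,-4.7,1.9,0,0,0,-27.9]]' 40 >/dev/null
python3 -m pendant '[[4,-5,-0.5,0,0,0,-27.9],[4,-5,-0.5,0,0,0,-27.9],[4,-5,-0.5,0,0,0,-27.9],[4,-5,-0.5,0,0,0,-27.9],[4,-5,-0.5,0,0,0,-27.9]]' 40 >/dev/null
python3 -m pendant '[[4,0,0,0,0,0,0],[4,0,0,0,0,0,0]]' 40 >/dev/null
python3 -c "
from h import *
st();plan(.5837,-.053,.0168,194)
o,im,d,K,V=wview();cv2.imwrite('pics/w7.png',im)"
```

```text
16.4 [581.5 -52.3  99.9] [ 180.    -0.  -166.3] F [-0.2  0.3 -2.1] w 46.9 ff 42.3 j [  -8.    4.   86.    0.   91. -112.]
call 0 [-0.2  -0.13  8.31] [ 0.  -0.  -0.3]
```

View pics/w7.png

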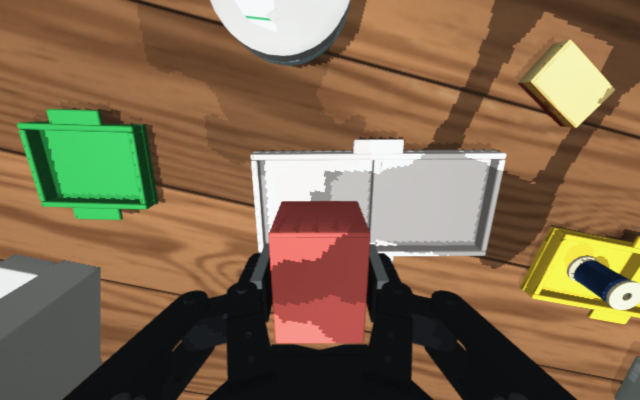

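The soap hangs squarely over the left bay of the white tray, which runs from (265,160) to (372,250). The blue spool stands in the yellow tray at (605,282).

```bash
python3 -m pendant '[[4,-0.2,-0.1,3,0,0,0],[4,-0.2,-0.1,5,0,0,0],[4,-0.2,-0.1,7,0,0,0],[4,-0.2,-0.1,7.7,0,0,0],[4,-0.2,-0.1,7.7,0,0,0]]' 40 >/dev/null
python3 -m pendant '[[4,0,0,0,0,0,0],[4,0,0,0,0,0,0],[4,0,0,0,0,0,0]]' 40 |head -4
python3 -m pendant '[[4,0,0,0.1,0,0,0],[4,0,0,0.2,0,0,0],[4,0,0,0.3,0,0,0],[4,0,0,0.4,0,0,0],[4,0,0,0.4,0,0,0]]' 40
```

```text
time: 17.12
eef_pos: [0.5851, -0.053, 0.0254]
tcp_rot: [-179.9, 0.2, -166.0]
wrist_force: [-0.4, -1.0, -0.7]
time: 17.53
eef_pos: [0.5838, -0.0529, 0.019]
tcp_rot: [180.0, -0.0, -166.0]
wrist_force: [0.4, -0.4, 0.0]
width: 0.0467
finger_force: 42.3
```

```bash
python3 -m pendant '[[4,0,0,0.1,0,0,0],[4,0,0,0.2,0,0,0],[4,0,0,0.3,0,0,0],[4,0,0,0.3,0,0,0]]' 40
python3 -m pendant '[[5,0,0,0,0,0,0],[5.7,0,0,0,0,0,0],[5.7,0,0,0,0,0,0],[5.7,0,0,0,0,0,0]]' 40
python3 -m pendant '[[5.7,0,0,-1.5,0,0,0],[5.7,0,0,-4,0,0,0],[6,0,0,-7,0,0,0],[7,0,0,-9,0,0,0],[8.5,0,0,-9,0,0,0]]' 40 >/dev/null
python3 -c "
from h import *
st();plan(.443,.1128,.08,68-.2)"
```

```text
time: 17.87
eef_pos: [0.5842, -0.0529, 0.0169]
tcp_rot: [-180.0, 0.0, -166.0]
wrist_force: [-1.0, -0.3, 3.2]
width: 0.0473
finger_force: 42.6
time: 18.2
eef_pos: [0.584, -0.0529, 0.0162]
tcp_rot: [180.0, -0.0, -166.0]
wrist_force: [0.3, 0.4, 0.2]
width: 0.0568
finger_force: 0.0
18.62 [586.6 -53.2 112.5] [-179.8    0.5 -166. ] F [ 0.2 -0.3  2. ] w 80.2 ff 0.0 j [  -8.    4.   84.    0.   92. -112.]
call 0 [2.49 4.9  0.77] [-0.1  0.5 31.5]
call 1 [4.67 2.87 0.81] [ 0.  -0.  31.5]
call 2 [5.49 0.   0.81] [-0.  -0.  31.5]
call 3 [ 4.68 -2.87  0.81] [ 0.  -0.  31.5]
```

```bash
python3 -m pendant '[[8.5,2.5,4.9,0.7,0,0,32],[8.5,2.5,4.9,0.7,0,0,32],[8.5,2.5,4.9,0.7,0,0,32],[8.5,2.5,4.9,0.7,0,0,32],[8.5,2.5,4.9,0.7,0,0,32]]' 40 >/dev/null
python3 -m pendant '[[8.5,4.7,2.9,0.7,0,0,32],[8.5,4.7,2.9,0.7,0,0,32],[8.5,4.7,2.9,0.7,0,0,32],[8.5,4.7,2.9,0.7,0,0,32],[8.5,4.7,2.9,0.7,0,0,32]]' 40 >/dev/null
python3 -m pendant '[[8.5,5.5,0,0.7,0,0,32],[8.5,5.5,0,0.7,0,0,32],[8.5,5.5,0,0.7,0,0,32],[8.5,5.5,0,0.7,0,0,32],[8.5,5.5,0,0.7,0,0,32]]' 40 >/dev/null
python3 -m pendant '[[8.5,4.7,-2.9,0.7,0,0,32],[8.5,4.7,-2.9,0.7,0,0,32],[8.5,4.7,-2.9,0.7,0,0,32],[8.5,4.7,-2.9,0.7,0,0,32],[8.5,4.7,-2.9,0.7,0,0,32]]' 40 >/dev/null
python3 -m pendant '[[8.5,0,0,0,0,0,0],[8.5,0,0,0,0,0,0]]' 40 >/dev/null
python3 -c "
from h import *
st();plan(.443,.1128,.003,66)
o,im,d,K,V=wview();cv2.imwrite('pics/w8.png',im)"
```

```text
20.45 [441.4 115.3  77.8] [-180.     0.    66.1] F [ 0.  -0.4  0. ] w 85.1 ff 0.0 j [ 10. -16. 106.  -0.  90.  34.]
call 0 [-0.17  0.25  7.48] [-0.   0.   0.1]
```

View pics/w8.png

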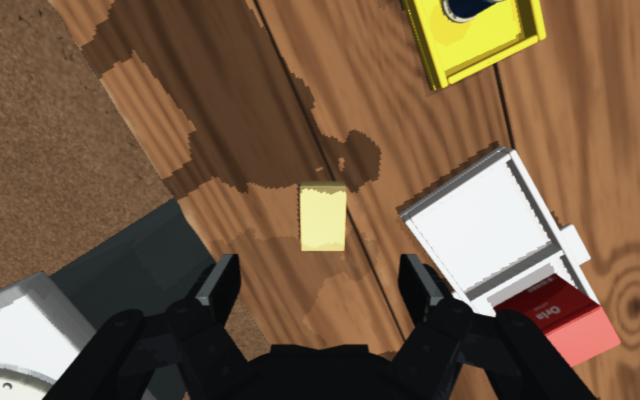

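The matchbox is centred and squared at (323,218), and the soap stands in its bay at (555,320). The tray corner at (402,212) is close to the right finger, so I will go down with the fingers only 5.5 cm open.

```bash
python3 -m pendant '[[5.5,-0.2,0.2,1,0,0,0],[5.5,-0.2,0.2,2,0,0,0],[5.5,-0.2,0.2,3,0,0,0],[5.5,-0.2,0.2,3,0,0,0],[5.5,-0.2,0.2,3,0,0,0]]' 40 |tail -2
python3 -m pendant '[[5.5,0,0,1.5,0,0,0],[5.5,0,0,3,0,0,0],[5.5,0,0,4,0,0,0],[5.5,0,0,4,0,0,0],[5.5,0,0,4,0,0,0]]' 40
python3 -m pendant '[[5.5,0,0,0,0,0,0],[5.5,0,0,0,0,0,0]]' 40|head -2
```

```text
width: 0.055
finger_force: 0.0
time: 21.33
eef_pos: [0.4423, 0.1127, 0.0081]
tcp_rot: [-179.9, 0.0, 66.0]
wrist_force: [-0.3, -0.2, 0.1]
width: 0.0548
finger_force: 0.0
time: 21.5
eef_pos: [0.4433, 0.1129, 0.0094]
```

```bash
python3 -m pendant '[[5.5,0,0,0.3,0,0,0],[5.5,0,0,0.6,0,0,0],[5.5,0,0,0.6,0,0,0],[3,0,0,0.6,0,0,0],[3,0,0,0.6,0,0,0]]' 40
python3 -m pendant '[[3,0,0,0,0,0,0],[3,0,0,0,0,0,0],[3,0,0,0,0,0,0],[3,0,0,0,0,0,0]]' 40
```

```text
time: 21.92
eef_pos: [0.4428, 0.1128, 0.0027]
tcp_rot: [180.0, -0.0, 66.0]
wrist_force: [0.2, 0.2, 0.6]
width: 0.0356
finger_force: 40.7
time: 22.25
eef_pos: [0.4427, 0.1128, 0.0025]
tcp_rot: [180.0, -0.0, 66.0]
wrist_force: [0.1, 0.2, 1.5]
width: 0.0357
finger_force: 40.9
```

```bash
python3 -m pendant '[[3,0,0,-2,0,0,0],[3,0,0,-5,0,0,0],[3,0,0,-8,0,0,0],[3,0,0,-8,0,0,0],[3,0,0,-8,0,0,0]]' 40
python3 -c "
from h import *
plan(.5593,.045,.08,14)"
```

```text
time: 22.67
eef_pos: [0.4438, 0.113, 0.0844]
tcp_rot: [179.8, -0.1, 66.0]
wrist_force: [0.6, 0.2, -1.4]
width: 0.0355
finger_force: 40.7
call 0 [-0.76  6.66  0.24] [ 0.2 -0.2 26. ]
call 1 [2.24 6.31 0.22] [ 0. -0. 26.]
```

```bash
python3 -m pendant '[[3,-0.8,6.7,0,0,0,26],[3,-0.8,6.7,0,0,0,26],[3,-0.8,6.7,0,0,0,26],[3,-0.8,6.7,0,0,0,26],[3,-0.8,6.7,0,0,0,26]]' 40 >/dev/null
python3 -m pendant '[[3,2.2,6.3,0,0,0,26],[3,2.2,6.3,0,0,0,26],[3,2.2,6.3,0,0,0,26],[3,2.2,6.3,0,0,0,26],[3,2.2,6.3,0,0,0,26]]' 40 >/dev/null
python3 -m pendant '[[3,0,0,0,0,0,0],[3,0,0,0,0,0,0]]' 40 >/dev/null
python3 -c "
from h import *
st();plan(.5593,.045,.0075,14)
o,im,d,K,V=wview();cv2.imwrite('pics/w9.png',im)"
```

```text
23.67 [557.4  44.3  81.6] [-1.80e+02  1.00e-01  1.42e+01] F [ 0.1  0.5 -0.4] w 35.5 ff 40.7 j [ 1.  0. 91.  0. 89. 77.]
call 0 [ 0.21 -0.02  7.41] [-0.   0.1  0.2]
```

View pics/w9.png

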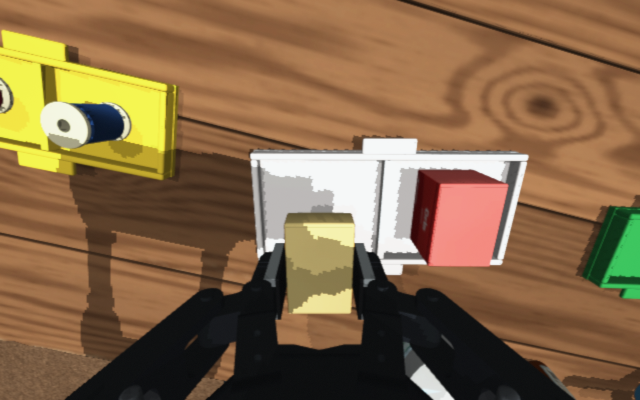

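The matchbox is held level and squared over the left bay, with the soap standing in the right bay at (460,215).

```bash
python3 -m pendant '[[3,0.2,0,3,0,0,0],[3,0.2,0,5,0,0,0],[3,0.2,0,6.5,0,0,0],[3,0.2,0,6.8,0,0,0],[3,0.2,0,6.8,0,0,0]]' 40 >/dev/null
python3 -m pendant '[[3,0,0,0,0,0,0],[3,0,0,0,0,0,0]]' 40 |head -2
python3 -m pendant '[[3,0,0,0.2,0,0,0],[3,0,0,0.4,0,0,0],[3,0,0,0.5,0,0,0],[3,0,0,0.5,0,0,0]]' 40
```

```text
time: 24.3
eef_pos: [0.5608, 0.0446, 0.0161]
time: 24.63
eef_pos: [0.5598, 0.0445, 0.0092]
tcp_rot: [-180.0, 0.0, 14.0]
wrist_force: [0.4, -0.4, -1.0]
width: 0.0353
finger_force: 40.7
```

```bash
python3 -m pendant '[[3,0,0,0.1,0,0,0],[3,0,0,0.2,0,0,0],[3,0,0,0.2,0,0,0]]' 40
python3 -m pendant '[[4,0,0,0,0,0,0],[4.6,0,0,0,0,0,0],[4.6,0,0,0,0,0,0],[4.6,0,0,0,0,0,0]]' 40
python3 -m pendant '[[4.6,0,0,-2,0,0,0],[4.6,0,0,-5,0,0,0],[4.6,0,0,-8,0,0,0],[4.6,0,0,-12,0,0,0],[4.6,0,0,-14,0,0,0]]' 40 >/dev/null
python3 -c "
from h import *
st();plan(.43,-.2185,.18,90)"
```

```text
time: 24.88
eef_pos: [0.56, 0.0445, 0.0074]
tcp_rot: [180.0, -0.0, 14.0]
wrist_force: [0.0, 0.2, 1.2]
width: 0.0356
finger_force: 40.8
time: 25.22
eef_pos: [0.5598, 0.0445, 0.0072]
tcp_rot: [-180.0, 0.0, 14.0]
wrist_force: [-0.1, -0.6, 0.1]
width: 0.0459
finger_force: 0.0
25.63 [561.   44.6 152.4] [179.9  -0.3  14. ] F [0.1 0.9 1.2] w 46.1 ff 0.0 j [ 1. -1. 85. -0. 96. 77.]
call 0 [-6.35  7.45 -0.94] [  0.1  -0.3 -25.3]
call 1 [-8.93  4.02 -0.92] [ -0.    0.  -25.3]
call 2 [-9.79 -0.19 -0.92] [  0.    0.  -25.3]
```

```bash
python3 -m pendant '[[6,-6.35,7.45,-0.9,0,0,-25.3],[6,-6.35,7.45,-0.9,0,0,-25.3],[6,-6.35,7.45,-0.9,0,0,-25.3],[6,-6.35,7.45,-0.9,0,0,-25.3],[6,-6.35,7.45,-0.9,0,0,-25.3]]' 40 >/dev/null
python3 -m pendant '[[6,-8.9,4,-0.9,0,0,-25.3],[6,-8.9,4,-0.9,0,0,-25.3],[6,-8.9,4,-0.9,0,0,-25.3],[6,-8.9,4,-0.9,0,0,-25.3],[6,-8.9,4,-0.9,0,0,-25.3]]' 40 >/dev/null
python3 -m pendant '[[6,-9.8,-0.2,-0.9,0,0,-25.3],[6,-9.8,-0.2,-0.9,0,0,-25.3],[6,-9.8,-0.2,-0.9,0,0,-25.3],[6,-9.8,-0.2,-0.9,0,0,-25.3],[6,-9.8,-0.2,-0.9,0,0,-25.3]]' 40 >/dev/null
python3 -m pendant '[[6,0,0,0,0,0,0],[6,0,0,0,0,0,0]]' 40 >/dev/null
python3 -c "
from h import *
st();plan(.43,-.2185,.036,90)
o,im,d,K,V=wview();cv2.imwrite('pics/w10.png',im)
W=world(K,V,d);m=(d>0)&(abs(W[...,0]-.43)<.06)&(abs(W[...,1]+.218)<.06)
for lo,hi in((.03,.058),(.095,.105)):
  p=W[m&(W[...,2]>lo)&(W[...,2]<hi)];print(lo,len(p),*rect(p[:,:2]))"
```

```text
27.05 [ 429.3 -217.1  173.9] [-180.    -0.    89.7] F [0.1 0.  1. ] w 60.0 ff 0.0 j [-31. -13.  94.   0.  99. -31.]
call 0 [-0.15  0.07 13.79] [-0.  -0.  -0.3]
0.03 265 [ 437.4 -239.6] [32.9 74.9] 12.4
0.095 158 [ 433.  -219.1] [11.5 11.9] 89.0
```

View pics/w10.png

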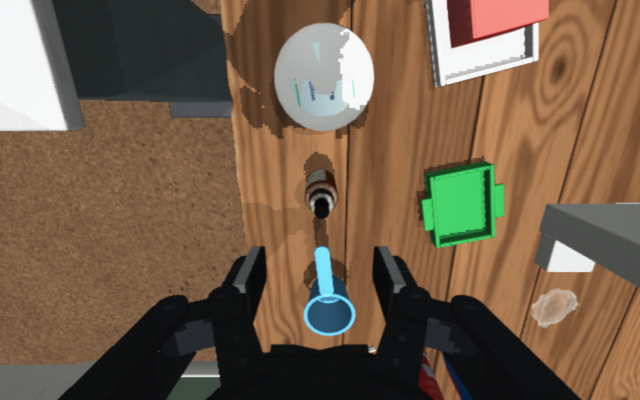

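The dropper at (320,205) is between the fingers. The scoop handle tip at (322,250) and the pot at (325,75) are clear of the fingers' line, and the green tray is at (462,205).

```bash
python3 -m pendant '[[6,-0.15,0.2,3,0,0,0],[6,-0.15,0.2,6,0,0,0],[6,-0.15,0.2,9,0,0,0],[6,-0.15,0.2,11,0,0,0],[6,-0.15,0.2,12,0,0,0]]' 40 >/dev/null
python3 -m pendant '[[6,0,0,0.5,0,0,0],[6,0,0,1,0,0,0],[6,0,0,1.2,0,0,0],[6,0,0,1.2,0,0,0],[6,0,0,1.2,0,0,0]]' 40
```

```text
time: 27.93
eef_pos: [0.4315, -0.22, 0.0436]
tcp_rot: [179.9, 0.1, 89.9]
wrist_force: [-0.6, 0.7, 0.0]
width: 0.0601
finger_force: 0.0
```

```bash
python3 -m pendant '[[6,0.1,0,0.4,0,0,0],[6,0.1,0,0.8,0,0,0],[6,0.1,0,0.8,0,0,0],[2.5,0.1,0,0.8,0,0,0],[2.5,0.1,0,0.8,0,0,0]]' 35
python3 -m pendant '[[2.5,0,0,0,0,0,0],[2.5,0,0,0,0,0,0],[2.5,0,0,0,0,0,0],[2.5,0,0,0,0,0,0]]' 35
python3 -m pendant '[[2.5,0,0,-1,0,0,0],[2.5,0,0,-3,0,0,0],[2.5,0,0,-5,0,0,0],[2.5,0,0,-6,0,0,0],[2.5,0,0,-6,0,0,0]]' 35
python3 -c "
from h import *
plan(.5935,-.246,.09,90)"
```

```text
time: 28.35
eef_pos: [0.4308, -0.2186, 0.0343]
tcp_rot: [-180.0, -0.0, 89.9]
wrist_force: [-0.2, -0.5, -0.2]
width: 0.0367
finger_force: 0.0
time: 28.68
eef_pos: [0.431, -0.2187, 0.0345]
tcp_rot: [180.0, 0.0, 89.9]
wrist_force: [1.1, -0.4, 1.7]
width: 0.0312
finger_force: 34.8
time: 29.1
eef_pos: [0.4321, -0.2194, 0.0977]
tcp_rot: [179.7, 0.2, 89.9]
wrist_force: [0.7, 0.3, -0.6]
width: 0.0312
finger_force: 34.8
call 0 [-2.62 16.14  0.85] [ 0.3  0.2 -0.1]
```

```bash
python3 -m pendant '[[2.5,-0.6,3,0,0,0,0],[2.5,-1.2,6,0,0,0,0],[2.5,-1.8,9,0,0,0,0],[2.5,-2.2,12,0,0,0,0],[2.5,-2.6,15,0,0,0,0]]' 35 >/dev/null
python3 -m pendant '[[2.5,0,1.1,0,0,0,0],[2.5,0,1.1,0,0,0,0],[2.5,0,1.1,0,0,0,0]]' 35 >/dev/null
python3 -c "
from h import *
st();plan(.5935,-.246,.0395,90)
o,im,d,K,V=wview();cv2.imwrite('pics/w11.png',im)"
```

```text
29.77 [ 591.2 -244.5   92.4] [-1.798e+02 -1.000e-01  8.990e+01] F [ 0.4  0.4 -1.5] w 31.7 ff 35.1 j [-26.  12.  77.  -0.  91. -25.]
call 0 [-0.15  0.24  5.29] [-0.2 -0.1 -0.1]
```

View pics/w11.png

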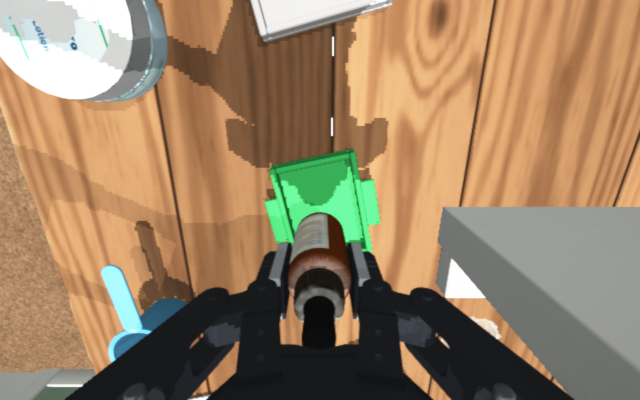

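The dropper is held upright at (318,270) over the green bay. The pillar at (440,230) is clear of the right finger.

```bash
python3 -m pendant '[[2.5,-0.1,0.1,2,0,0,0],[2.5,-0.1,0.1,3.5,0,0,0],[2.5,-0.1,0.1,4.5,0,0,0],[2.5,-0.1,0.1,4.5,0,0,0],[2.5,-0.1,0.1,4.5,0,0,0]]' 35 >/dev/null
python3 -m pendant '[[2.5,0,0,0,0,0,0],[2.5,0,0,0,0,0,0]]' 35 |head -2
python3 -m pendant '[[2.5,0,0,0.2,0,0,0],[2.5,0,0,0.3,0,0,0],[2.5,0,0,0.3,0,0,0]]' 35
```

```text
time: 30.4
eef_pos: [0.5932, -0.2463, 0.051]
time: 30.65
eef_pos: [0.5928, -0.2459, 0.0463]
tcp_rot: [180.0, 0.0, 89.9]
wrist_force: [-0.3, -0.3, -0.5]
width: 0.0316
finger_force: 35.1
```

```bash
python3 -m pendant '[[2.5,0,0,0.2,0,0,0],[2.5,0,0,0.4,0,0,0],[2.5,0,0,0.5,0,0,0],[2.5,0,0,0.5,0,0,0]]' 35
python3 -m pendant '[[2.5,0,0,0.1,0,0,0],[2.5,0,0,0.2,0,0,0],[2.5,0,0,0.2,0,0,0]]' 35
```

```text
time: 30.98
eef_pos: [0.5925, -0.2458, 0.0406]
tcp_rot: [-180.0, -0.0, 89.9]
wrist_force: [0.3, -0.3, -0.9]
width: 0.0314
finger_force: 35.1
time: 31.23
eef_pos: [0.5929, -0.246, 0.0396]
tcp_rot: [180.0, 0.0, 89.9]
wrist_force: [0.4, -0.6, 1.1]
width: 0.0313
finger_force: 35.1
```

Floor reached. Release slowly, lift straight up and check.

```bash
python3 -m pendant '[[3.5,0,0,0,0,0,0],[4.5,0,0,0,0,0,0],[5.5,0,0,0,0,0,0],[5.5,0,0,0,0,0,0],[5.5,0,0,0,0,0,0]]' 35
python3 -m pendant '[[5.5,0,0,-2,0,0,0],[5.5,0,0,-5,0,0,0],[5.5,0,0,-8,0,0,0],[5.5,0,0,-12,0,0,0],[5.5,0,0,-14,0,0,0]]' 35 >/dev/null
python3 -m pendant '[[5.5,0,-4,0,0,0,0],[5.5,0,-8,0,0,0,0],[5.5,0,-12,0,0,0,0],[5.5,0,-16,0,0,0,0],[5.5,0,-16,0,0,0,0]]' 35
python3 -c "
from h import *
a,_=ctrl.capture('scene');b,_=ctrl.capture('side')
cv2.imwrite('pics/end.png',np.vstack([cv2.resize(a[100:350,190:450],None,fx=2,fy=2)[:,:520],]));cv2.imwrite('pics/end2.png',cv2.resize(b[100:310,200:430],None,fx=2.5,fy=2.5))"
```

```text
time: 31.65
eef_pos: [0.5927, -0.2459, 0.0392]
tcp_rot: [-180.0, -0.0, 89.9]
wrist_force: [0.0, -0.0, -0.1]
width: 0.055
finger_force: 0.0
time: 32.48
eef_pos: [0.4272, -0.2451, 0.1786]
tcp_rot: [-179.8, -0.0, 89.7]
wrist_force: [-0.3, 0.4, 0.3]
width: 0.0549
finger_force: 0.0
```

View pics/end.png

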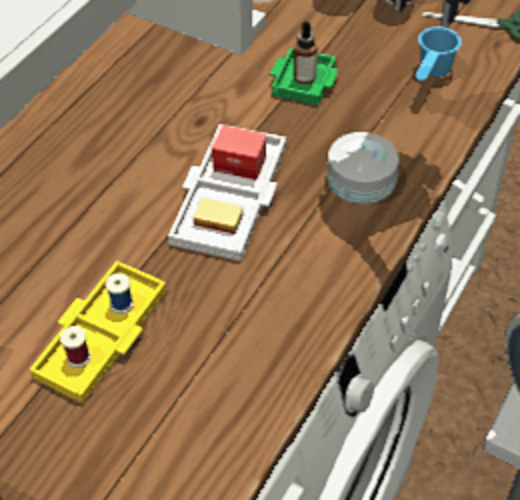

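All five things stand in their bays: the spools at (75,345) and (119,293), the matchbox at (218,214), the soap at (238,152) and the dropper at (305,60). The pot and the scoop have not moved.

```bash
python3 -m pendant '[[5.5,0,0,0,0,0,0],[5.5,0,0,0,0,0,0]]' >/dev/null; python3 -c "
from station import ctrl
print(ctrl.finish_job())"
```

```text
the job is handed in; nothing more can be done
None
```

The job is handed in after about 33 s of robot time: all five oddments stand upright in their own bays, each in the tray you asked for, and the wax pot and scoop are where they were.

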